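# Open the ratchet clamp beside a gear

## Task

Open the ratchet clamp on the bench fully: with a fingertip press down the orange release pad on its sliding jaw and, keeping it pressed, push the jaw back along its bar, away from the gear, all the way to the end stop. Then lift the fingers clear. Grip and lift nothing, and leave the gear and the loose parts and tools where they are.

Things in the scene. Friction and masses are not known exactly. Their poses are not given: they have to be found in the camera images.
- clamp: ratchet clamp fixed to the bench: blue fixture plate 370 x 180 x 12 mm with a steel toothed bar 24 mm wide (top 50 mm above the bench) along its middle. Origin at the centre of the plate's underside; x axis along the bar in the opening direction (from the gear and the black fixed jaw at the -x end towards the black end stop at the +x end, top 72 mm high), z up. The fixed jaw is 98 mm high
- jaw (a joint): position of the black sliding jaw along the bar, in m: grows as it opens, 0.13 = against the end stop (fully open), 0 = nearest the gear. Without the release pressed the ratchet lets it go back at most a tooth (12 mm) before it locks. Once released it slides with about 3 N of friction and stays where it is left.
- release (a joint): travel of the orange release pad, in m: 0 = up, 0.008 = fully down; sprung, 2 N to start and 6 N fully down, comes up when let go. It must be more than about 0.005 down for the jaw to slide. At rest it may read up to 0.005 when its pawl stands on a tooth
- jaw_front (a point): top of the sliding jaw's front plate, mid-width, on its face towards the gear. The jaw carries, in order along the bar in the opening direction: this plate (14 mm thick, 70 mm wide, top 98 mm above the bench), the orange release pad, and the thumb wall (14 mm thick, 64 mm wide, same height). The well between plate and wall is 68 mm long, open on top and at both sides
- release_top (a point): centre of the top face of the orange release pad, 61 mm along the bar by 44 mm across, top about 74 mm above the bench when up; moves with the pad and the jaw
- thumb_wall (a point): top edge of the thumb wall's face, mid-width, on the side towards the pad (98 mm above the bench). This face looks back towards the gear; a fingertip on the pad that pushes against it in the opening direction drives the jaw back. It lies 33.5 mm from the pad's centre along the bar
- gear: steel gear with a brass collar and upright stub shaft, 60 mm across and 55 mm high, standing loose on the aluminium work rest of the clamp, between fixed and sliding jaws; origin at the centre of its underside, 56 mm above the bench. Must stay where it is
- bearing: steel ball bearing, a flat ring 40 mm across and 14 mm high, lying on the fixture plate beside the bar; origin at the centre of its underside; loose
- socket: steel hexagon socket, 26 mm across and 45 mm high, standing on the fixture plate on the other side of the bar; origin at the centre of its underside; loose
- screwdriver: screwdriver lying on the bench on the robot's left; loose
- oil: yellow oil bottle with a red cap, 50 mm across and 120 mm high, standing on the bench on the robot's left; origin at the centre of its underside; loose
- grease: blue can, 60 mm across and 70 mm high, standing on the bench on the robot's left; origin at the centre of its underside; loose
- mallet: hammer lying on the bench on the robot's right; loose

How it is judged (in metres and radians):
On the way, in this order (a step that is already met when the one before it is completed fails the run):
1. the release pad is pressed down (more than 5.5 mm) while the jaw is still near its starting place (value of joint release above 0.0055 m and distance of thumb_wall from where it was at the start of the episode below 0.02 m), for 0.1 s.
2. the jaw has been pushed back to the end stop (within 6 mm) (value of joint jaw above 0.124 m), for 0.2 s.
At the end, for the whole second after the job is handed in: the sliding jaw is within 6 mm of the end stop (joint over 0.124), the release pad is let go (joint below 0.0055), the gear stands upright within 10 mm of where it was, and the other loose things are within 20 mm of where they were (value of joint jaw above 0.124 m and value of joint release below 0.0055 m and linear speed of gear below 0.02 m/s and distance of gear from where it was at the start of the episode below 0.01 m and angle between gear's own z axis and vertical below 0.1 rad and distance of each of bearing, socket, screwdriver, oil, grease, mallet from where it was at the start of the episode below 0.02 m); the robot touches nothing.
It fails at once if the gear is moved by more than 10 mm or tipped (not (distance of gear from where it was at the start of the episode below 0.01 m and angle between gear's own z axis and vertical below 0.1 rad)).
It fails at once if a loose part or tool is moved or lifted by more than 20 mm (not (distance of each of bearing, socket, screwdriver, oil, grease, mallet from where it was at the start of the episode below 0.02 m)).
It also fails if it takes over 35 s, if anything falls off the work surface, if the arm or the gripper's body presses on something with over 40 N, if the wrist force passes 120 N, or if a joint passes its speed limit or range.

## Robot

A 6-joint arm with a two-finger parallel gripper is mounted at the origin on the work surface. World frame = base frame: x ahead of the robot, y to its left, z up, the work surface at z = 0. Lengths are in mm, angles in rad, forces in N, time in s.
With the tool pointing down it reaches from about 400 to 825 mm from the base axis. Payload 7 kg.
Tool frame: the origin (TCP) lies at the very end of the fingers, on their centre line; the grasp point (between the pads) lies 19 mm behind it; z points along the fingers, y is the line along which they close (so a half turn about z gives the same grasp; the last joint's range is limited). The gripper opens to 88 mm and grips with 3 to 60 N. Pads are 19 mm wide; open, the fingers measure 130 mm over their backs; the gripper's body (78 mm by 193 mm) begins 47 mm behind the grasp point.
Start: joints at [1.585, 0.359, 0.012, 0, -1.224, -0.288], TCP at [182.524, 649.831, 226.561] pointing down, gripper open.
Joint ranges: [-3.07, 3.07], [-1.43, 2.12], [-1.02, 1.25], [-3.03, 1.67], [-3.05, -0], [-3.03, 3.03]. Speed limits (rad/s): [2.39, 2.39, 3.01, 3.14, 3.14, 3.14].

## Interface

Orientations are given as a unit quaternion [x, y, z, w].
In Python, from plant import bot gives the robot as it stands. Calls block until the motion is done:
- bot.move_ptp(position, orientation): joint-space move of the TCP to a pose.
- bot.line_to(position, velocity=150, ori=None): straight line of the TCP; ori=None keeps the orientation; velocity is the mean speed in mm/s.
- bot.move_joints(angles): joint-space move.
- bot.move_gripper(opening, force=None): finger opening in mm; force is the grip in N (None keeps the last); returns when the fingers have stopped.
- bot.pause(seconds).
- bot.solve_ik(position, orientation): joint angles nearest the present ones, or None.
- bot.read_state(): the state.
- bot.camera(name): name is "side" or "top" or "wrist"; returns the picture (420x560x3 uint8, red, green, blue); there is no depth.
- bot.get_calibration(name): a dict with "fx", "fy", "cx", "cy" (pixels), "distortion" ([k1, k2, p1, p2, k3] as OpenCV has them; the pictures are not rectified), "view" (4x4, takes a point from world to camera coordinates); the wrist camera has in their place "T_tool_cam" (4x4, takes a point from camera to tool coordinates, whose origin is the TCP and whose axes are the flange's). Camera axes: x right, y up, looking along -z (the intrinsics and any distortion apply to the point x, -y, -z); pixel columns grow to the right and rows downward; lengths in mm; the calibration is good to about 2 mm. A picture is of the moment at which its call begins: read the wrist's pose just before it. get_calibration takes no time and is no camera call.
A pose or a line that the arm cannot do raises bot.Unreachable and nothing moves.
- bot.close_job(): hands the job in; it is judged then, once.
The state is a dict: "t": time; "joint_pos": joint angles; "qvel": joint speeds; "tau": joint torques, N m; "tcp_pos": TCP position; "eef_rot": TCP orientation; "contact_force": force on the tool from outside, world axes, zero at the start; "moment": the same for the moment, N m; "width": finger opening in mm; "finger_force": force on a finger pad.
Only numpy, scipy, OpenCV 4.12 (cv2) and the standard library are available. Lean on these libraries where they do the work, as an engineer would, in place of code of your own. Each camera call takes 0.05 s, during which the arm holds its last target. There are 200 camera calls.

## Working session

There is one attempt and no reset: what is moved stays moved. The work goes in short steps, each a Python script; the robot and the scene stay as the last script left them, time stands still between calls to the robot, and variables do not carry over. Pictures are saved under pics/ and viewed, at most 10 in all, crops included, and the job is handed in when it is done.

```bash
mkdir -p pics; ls; python3 - <<'E'
from plant import bot
import cv2
s=bot.read_state();print(s)
for n in("top","side"):
    im=bot.camera(n);cv2.imwrite(f"pics/{n}0.png",im[:,:,::-1]);print(n,bot.get_calibration(n))
print(bot.get_calibration("wrist"))
E
```

```text
pics
{'t': 0.0, 'joint_pos': array([ 1.58510227e+00,  3.59406443e-01,  1.10670565e-02, -3.72755905e-04,
       -1.22413897e+00, -2.88118557e-01]), 'qvel': array([-0.00123347, -0.00049199, -0.00091085,  0.00124512,  0.00011992,
        0.00149147]), 'tau': array([-6.90718957e-05, -5.82713342e+01,  2.93061268e+01,  6.99731871e+00,
        6.87642954e-03, -1.63073105e-04]), 'tcp_pos': array([182.39664301, 649.36596323, 225.60955979]), 'eef_rot': array([ 9.90633930e-01, -1.36541855e-01, -4.65502820e-05,  8.57816316e-04]), 'contact_force': array([-0.03581975,  0.3071632 , -0.37431234]), 'moment': array([ 0.02353203,  0.05612716, -0.05896556]), 'finger_force': 0.0, 'width': 87.64340253285023}
top {'fx': 405.551345009487, 'fy': 405.551345009487, 'cx': 275.8280794183405, 'cy': 213.36414602358246, 'distortion': array([-0.11827773,  0.        ,  0.        ,  0.        ,  0.        ]), 'view': array([[-1.13826322e-03, -9.99977985e-01,  6.53705607e-03,
        -2.45494773e+01],
       [ 9.85862902e-01, -2.68622985e-05,  1.67553982e-01,
        -5.73444944e+02],
       [-1.67550118e-01,  6.635361
[... 529 characters left out ...]
5e-01,  5.57645796e-01,  7.78653685e-01,
        -1.09358151e+03],
       [ 0.00000000e+00,  0.00000000e+00,  0.00000000e+00,
         1.00000000e+00]])}
{'fx': 294.4827859961453, 'fy': 294.4827859961453, 'cx': 279.16642799976404, 'cy': 209.63754080275086, 'distortion': array([-0.05512768,  0.        ,  0.        ,  0.        ,  0.        ]), 'T_tool_cam': array([[-4.87127577e-05,  9.51655821e-01,  3.07166397e-01,
         8.42571445e+01],
       [ 9.99999980e-01, -1.29957942e-05,  1.98850787e-04,
         4.39567953e-01],
       [ 1.93229381e-04,  3.07166401e-01, -9.51655802e-01,
        -1.57476922e+02],
       [ 0.00000000e+00,  0.00000000e+00,  0.00000000e+00,
         1.00000000e+00]])}
```

View pics/top0.png

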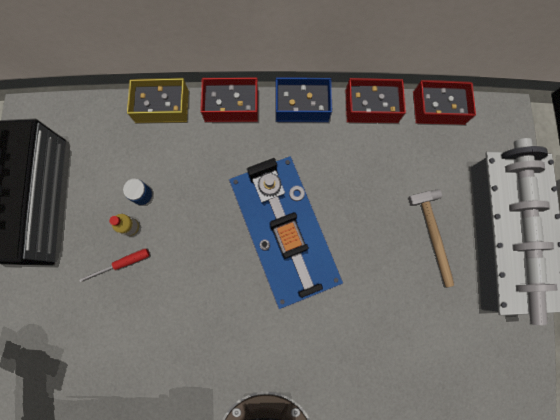

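View pics/side0.png

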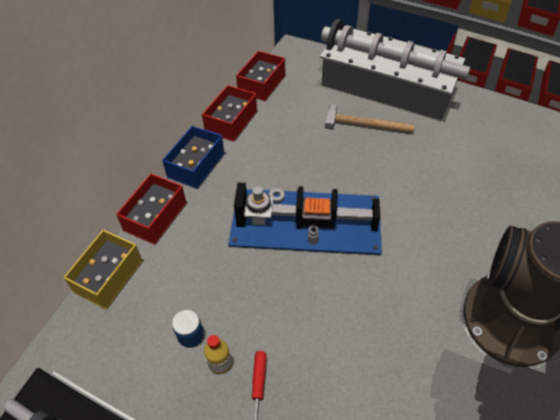

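The top view shows the clamp with the gear at (268,183), the orange pad at (288,236) and the end stop at (312,290). The jaw therefore opens towards the robot, slightly to its right. The side view agrees, with the pad at (317,207). Next I locate the pad and the bar axis.

```bash
cat > h.py <<'E'
import numpy as np,cv2
from scipy.spatial.transform import Rotation as R
from plant import bot
def cast(name,px,z,st=None):
    c=bot.get_calibration(name);K=np.array([[c['fx'],0,c['cx']],[0,c['fy'],c['cy']],[0,0,1]])
    u=cv2.undistortPoints(np.float64(px).reshape(-1,1,2),K,c['distortion']).reshape(-1,2)
    d=np.c_[u[:,0],-u[:,1],-np.ones(len(u))]
    if name=="wrist":
        T=np.eye(4);T[:3,:3]=R.from_quat(st['eef_rot']).as_matrix();T[:3,3]=st['tcp_pos'];T=T@c['T_tool_cam']
    else: T=np.linalg.inv(c['view'])
    d=d@T[:3,:3].T;o=T[:3,3]
    return o+d*((z-o[2])/d[:,2])[:,None]
def contour(im,lo,hi,roi=None):
    m=cv2.inRange(cv2.cvtColor(im,cv2.COLOR_RGB2HSV),lo,hi)
    if roi: 
        k=np.zeros_like(m);k[roi[1]:roi[3],roi[0]:roi[2]]=1;m*=k
    m=cv2.morphologyEx(m,cv2.MORPH_CLOSE,np.ones((5,5)))
    return max(cv2.findContours(m,0,2)[0],key=cv2.contourArea)
def rect(name,cn,z,st=None):
    return cv2.minAreaRect(np.float32(cast(name,cn.reshape(-1,2),z,st)[:,:2]))
OR=((5,140,100),(20,255,255));BL=((105,120,60),(125,255,255))
E
python3 - <<'E'
from h import *
for n,r in(("top",(220,140,350,320)),("side",(220,170,400,260))):
    im=cv2.cvtColor(cv2.imread(f"pics/{n}0.png"),cv2.COLOR_BGR2RGB)
    print(n,"pad",rect(n,contour(im,*OR,r),74),"plate",rect(n,contour(im,*BL,r),12))
print("stop",cast("top",[[312,290]],72),"gear",cast("top",[[269,183]],105))
E
```

```text
top pad ((511.41375732421875, -56.64759826660156), (60.54191970825195, 41.44355773925781), 21.234853744506836) plate ((535.2332153320312, -47.981414794921875), (366.22161865234375, 176.88824462890625), 21.443239212036133)
side pad ((512.861572265625, -52.12266540527344), (60.26849365234375, 45.224849700927734), 22.433155059814453) plate ((520.75537109375, -6.5457000732421875), (365.8375244140625, 96.13092041015625), 21.15740966796875)
stop [[ 379.93906163 -112.68768354   72.        ]] gear [[639.33853424  -7.84951284 105.        ]]
```

The pad measures 60.5 x 41–45 mm against the given 61 x 44, and the plate 366 x 177 against 370 x 180. The axis is at 21.4°, and the pad lies on it to about 1 mm. I'll close the fingers, hover over the pad and refine from there.

```bash
cat >> h.py <<'E'
a=np.radians(21.4);OP=np.array([-np.cos(a),-np.sin(a),0])
X=-OP;Z=np.array([0,0,-1.]);Q=R.from_matrix(np.c_[X,np.cross(Z,X),Z]).as_quat()
PAD=np.array([512,-55.5,0])
def P(s,z,lat=0): return PAD+OP*s+np.array([OP[1],-OP[0],0])*-lat+[0,0,z]
E
python3 - <<'E'
from h import *
for s in(0,20,120,145):
    print(s,bot.solve_ik(P(s,66),Q),bot.solve_ik(P(s,150),Q))
bot.move_gripper(0)
bot.move_ptp(P(0,190),Q)
st=bot.read_state();im=bot.camera("wrist");cv2.imwrite("pics/w1.png",im[:,:,::-1])
print(st['t'],st['tcp_pos'],st['width'],st['contact_force'])
print(rect("wrist",contour(im,*OR),74,st))
E
```

```text
0 [ 0.27364671  0.26539319 -0.54309735  0.         -0.76230579  1.67065008] [ 0.27364671  0.16224592 -0.4448013   0.         -0.96374911  1.67065008]
20 [ 0.26929799  0.23969809 -0.58093405  0.         -0.75016418  1.67499879] [ 0.26929799  0.13323113 -0.48057979  0.         -0.9569854   1.67499879]
120 [ 0.2405874   0.1073226  -0.75785667  0.         -0.70561705  1.70370939] [ 0.2405874  -0.01684745 -0.64456988  0.         -0.94307389  1.70370939]
145 [ 0.23087882  0.07278262 -0.79863482  0.         -0.69937888  1.71341796] [ 0.23087882 -0.05597418 -0.68141502  0.         -0.94535549  1.71341796]
4.275 [512.22784145 -55.02689806 190.03126474] 0.5814303584696852 [-0.09694928  0.61655407 -0.5798784 ]
((515.74267578125, -58.44068908691406), (57.65934753417969, 41.9488639831543), 21.43922233581543)
```

View pics/w1.png

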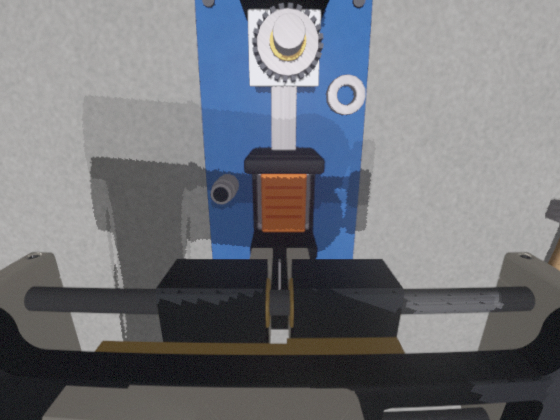

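The wrist view shows the pad at about (284,203), clear of obstacles and in line with the fingers. It agrees with the top view to about 4 mm. Next I lower into the well and press, using the measured force.

```bash
python3 - <<'E'
from h import *
b=np.array([1.3,-1.2,0])   # mean of top and wrist fixes
s=5
bot.line_to(P(s,100)+b,200); f0=bot.read_state()['contact_force']
bot.line_to(P(s,77)+b,60)
z=77
while z>61:
    z-=1; bot.line_to(P(s,z)+b,20); st=bot.read_state(); f=st['contact_force']-f0
    print(z,st['tcp_pos'].round(1),f.round(1),round(st['t'],2))
    if f[2]>9: break
bot.pause(.15)
im=bot.camera("side");cv2.imwrite("pics/s1.png",cv2.resize(im[150:270,210:400,::-1],None,fx=4,fy=4))
E
```

```text
76 [508.8 -58.5  76.2] [-0.2  0.4 -0.5] 5.71
75 [508.6 -58.5  75. ] [-0.4  0.  -0.7] 5.96
74 [508.6 -58.5  73.9] [-0.1  0.3 -0.2] 6.21
73 [508.6 -58.5  72.9] [-0.4 -0.5 -0.2] 6.46
72 [508.6 -58.5  71.9] [-0.4  0.2  0.3] 6.71
71 [508.6 -58.5  70.9] [-1.9  0.5 -0.9] 6.96
70 [508.8 -58.5  70.2] [-0.2  0.5  1.7] 7.21
69 [508.8 -58.5  69.2] [-1.4  0.6  3.7] 7.46
68 [508.8 -58.5  68.1] [-0.1  0.6  4. ] 7.71
67 [508.8 -58.5  67.1] [-0.3 -0.9  4.3] 7.96
66 [508.8 -58.5  66.3] [-1.3 -0.4  6.6] 8.21
65 [509.5 -58.3  66.1] [-2.9  1.7 13.4] 8.46
```

View pics/s1.png

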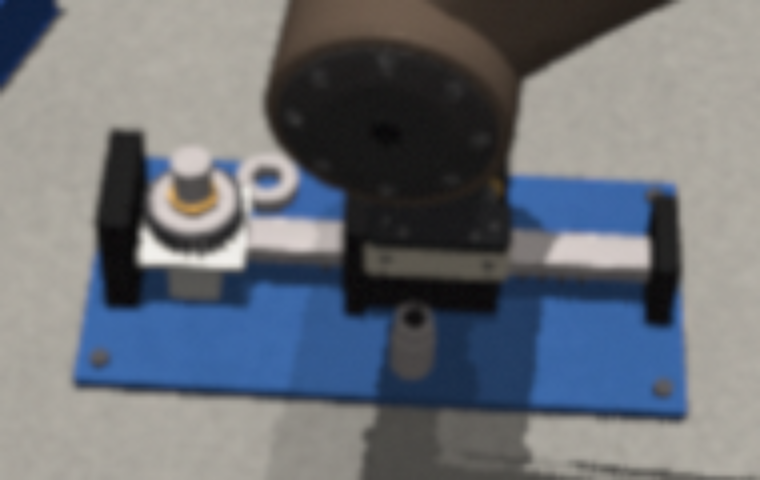

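The pad bottomed out at z ≈ 66 with 13 N, and the jaw is still at its starting place. The side crop shows the gear, socket and bearing undisturbed. Now I push along the bar while keeping the pad down.

```bash
python3 - <<'E'
from h import *
b=np.array([1.3,-1.2,0]); f0=np.array([-.1,.6,-.6]); s=5
while s<150:
    s+=8 if s<70 else 4
    bot.line_to(P(s,65)+b,60); st=bot.read_state(); f=st['contact_force']-f0
    print(s,round((st['tcp_pos']-PAD-b)@OP,1),round(st['tcp_pos'][2],1),"push",round(-f@OP,1),"fz",round(f[2],1),round(st['t'],2))
    if -f@OP>22 or f[2]>35: break
im=bot.camera("side");cv2.imwrite("pics/s2.png",cv2.resize(im[150:270,210:400,::-1],None,fx=4,fy=4))
E
```

```text
13 11.5 66.2 push 0.0 fz 11.6 8.94
21 19.5 66.2 push 0.6 fz 11.4 9.22
29 27.5 66.2 push -0.4 fz 11.9 9.51
37 35.4 66.2 push -0.2 fz 10.8 9.79
45 43.4 66.2 push -0.2 fz 10.7 10.07
53 51.4 66.2 push -0.7 fz 11.0 10.36
61 59.4 66.2 push 0.1 fz 11.8 10.64
69 67.4 66.2 push 0.2 fz 12.4 10.93
77 75.4 66.2 push 0.0 fz 12.1 11.21
81 79.1 66.2 push 1.6 fz 10.4 11.46
85 83.0 66.2 push 0.4 fz 10.2 11.71
89 87.0 66.2 push 1.2 fz 10.7 11.96
93 90.9 66.2 push 1.5 fz 11.2 12.21
97 94.9 66.2 push 1.1 fz 9.6 12.46
101 98.3 66.2 push 2.3 fz 9.2 12.71
105 102.2 66.2 push 2.6 fz 8.1 12.96
109 106.2 66.2 push 2.5 fz 8.5 13.21
113 108.8 66.4 push 7.2 fz 4.1 13.46
117 108.8 66.8 push 17.9 fz -6.5 13.71
121 108.8 67.3 push 29.5 fz -18.1 13.96
```

View pics/s2.png

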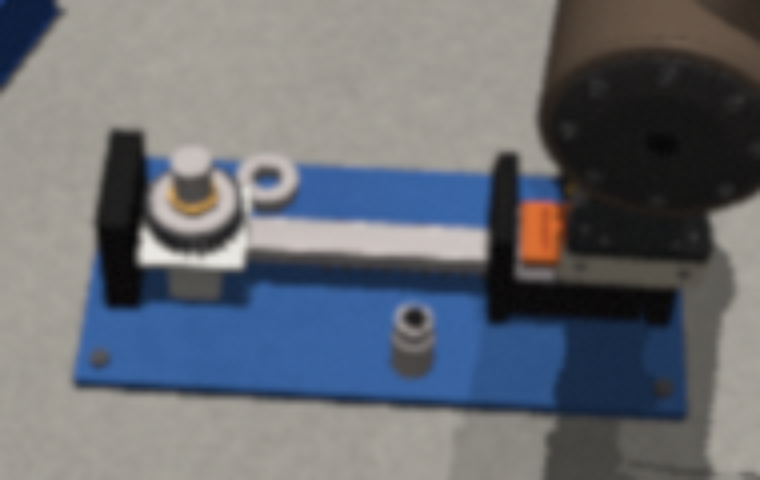

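The jaw stands against the end stop: the push force rose sharply at s = 108.8 and the crop shows the thumb wall at the stop. I'll relax the push without dragging the jaw back, lift straight up and check.

```bash
python3 - <<'E'
from h import *
b=np.array([1.3,-1.2,0])
bot.line_to(P(112,66)+b,40); bot.pause(.2)
st=bot.read_state();print(st['tcp_pos'],st['contact_force'])
bot.line_to(P(110,80)+b,40); bot.line_to(P(104,110)+b,80); bot.line_to(P(100,230)+b,150)
im=bot.camera("side");cv2.imwrite("pics/s3.png",cv2.resize(im[150:270,210:400,::-1],None,fx=4,fy=4))
st=bot.read_state();im=bot.camera("wrist")
r=rect("wrist",contour(im,*OR),74,st);print(r,(np.r_[r[0],0]-PAD-b)@OP,st['t'],st['contact_force'])
E
```

```text
[412.16478757 -96.87543921  66.89390207] [7.41156636 1.7853957  1.77632377]
((435.0573425292969, -90.25418853759766), (59.517520904541016, 42.0496940612793), 21.398929595947266) 85.0914257012947 16.6167 [-0.58180479  0.07388767 -0.19913044]
```

View pics/s3.png

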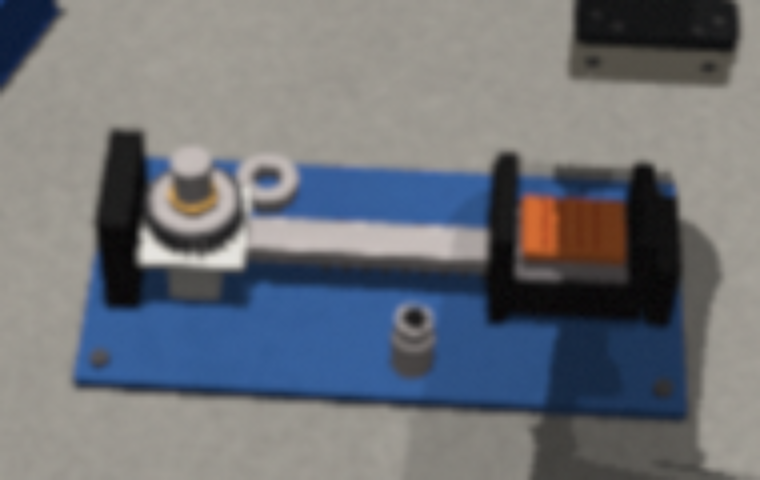

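The front plate is at columns 490–518, as before the lift, the thumb wall rests on the end stop and the pad is free. The gear, bearing and socket haven't moved, so I'm handing it in.

```bash
python3 -c "
from plant import bot
print(bot.close_job())"
```

```text
the job is handed in; nothing more can be done
None
```

The clamp is open: I held the release pad down, pushed the jaw about 85 mm back to the end stop, lifted the fingers clear and handed the job in at about 17 s. In the last picture the gear, bearing and socket are where they were; no verdict came back.

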